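# Sweep the loose screw caps into the bench tray

### The arm

A 7-joint arm with a two-finger parallel gripper is mounted at the origin on a cart in front of the work surface, level with it; the furniture and walls round the work are solid. World frame = base frame: x ahead of the robot, y to its left, z up, the work surface at z = 0. Lengths are in m, angles in rad, forces in N, time in s.
With the tool pointing down it reaches from about 0.4 to 0.925 m from the base axis. Payload 4.1 kg.
Tool frame: the origin (TCP) lies at the very end of the fingers, on their centre line; the grasp point (between the pads) lies 19 mm behind it; y points along the fingers, x is the direction in which the jaws open and shut, and the axes are right-handed (so a half turn about y gives the same grasp; the last joint's range is limited). The gripper opens to 85 mm and grips with 20 to 120 N. Pads are 22 mm wide; open, the fingers measure 114 mm over their backs; the gripper's body (76 mm by 85 mm) begins 54 mm behind the grasp point. The pads swing forward as they close: fully open they stand 13 mm farther back than shut.
Start: joints at [1.23, 0.398, 0.045, 1.537, -0.019, 1.207, -0.051], TCP at [0.156, -0.631, 0.231] pointing down, gripper open.
Joint ranges: [-2.82, 2.82], [-0.49, 2.23], [-1.37, 1.46], [0, 2.46], [-1.36, 4.5], [0.23, 2], [-2.94, 2.94]. Speed limits (rad/s): [2.57, 2.57, 3.14, 3.14, 3.14, 3.14, 3.14].

### API

Orientations are given as a 3x3 rotation matrix whose columns are the frame's x, y, z axes.
In Python, from rig import ctrl gives the robot as it stands. The module is installed in compiled form; this text tells all that it offers.
- The arm moves only by the shell command python3 -m inch 'ROWS' [FORCE]. ROWS is JSON, a list that holds one entry, the list of rows, each a list of 7 numbers: the shift along the tool's x, y, z in mm, then the turn, a rotation vector about the tool's x, y, z in rad, then the opening, from 0 (shut) to 1 (fully open). A call has 1 to 20 rows; each row is the pose to reach, as a shift and turn from the pose commanded when the call began, along the tool's axes at that moment; what a row does not reach only later rows make up. A row lasts 1/12 s, in which the tool goes at most 41.7 mm and 7.16 degrees, less where a joint would pass 70% of its speed; a pose out of reach is approached as far as the arm can. A call with a gripper value outside its range is refused whole. The fingers move at their own pace and stop on an object; FORCE is the grip in N (left out, the last holds). Time passes only in rows, so rows that repeat a pose let the fingers close. It gives the time, the measured TCP pose, the force and the opening at its end, in the units of the state.
- ctrl.sense(): the state, without advancing time (a new reading comes with each control period).
- ctrl.snapshot(name): name is "scene" or "top" or "wrist"; returns a dict with "pixels" (480x640x3 uint8, blue, green, red), "K" (3x3 intrinsics, pixels), "D" ([k1, k2, p1, p2, k3] as OpenCV has them; the pictures are not rectified), "R" (3x3) and "t" (3): a world point X has camera coordinates R X + t. Camera axes: x right, y down, z forward; pixel columns grow to the right and rows downward; lengths in m; the calibration is good to about 2 mm. A picture is of the moment at which its call begins. There is no depth.
- ctrl.sign_off(): hands the job in, once; it reports no verdict.
The state is a dict: "time": time; "joints": joint angles; "dq": joint speeds; "effort": joint torques, N m; "tool_pos": TCP position; "tcp_rot": TCP orientation; "wrist_force": force on the tool from outside, world axes, zero at the start; "wrist_torque": the same for the moment, N m; "grip_width": opening from 0.0 (shut) to 1.0 (fully open).
Only numpy, scipy, OpenCV 4.12 (cv2) and the standard library are available. Lean on these libraries where they do the work, as an engineer would, in place of code of your own. Each camera call takes 0.05 s, during which the arm holds its last target.

### The job

Three loose black ribbed screw caps lie scattered on the bench: gently sweep them with the fingertips across the bench and in through the open side of the low metal tray, until each cap lies wholly inside it. Do not grasp, pinch, press down on or lift the caps, and leave the vial, the stopper, the dish, the jar and the bottle standing around them where they are.

Things in the scene. Friction and masses are not known exactly. Their poses are not given: they have to be found in the camera images.
- tray: the low aluminium sweep tray, fixed to the bench at the robot's left, 210 mm wide (its x), 130 mm deep (its y), open along its whole -y side (the mouth), which faces right. The other three sides have walls 5 mm thick and 34 mm high (200 mm clear between the side walls). Floor 2 mm thick. Origin: centre of the underside; mouth edge at its y = -0.065, back wall's inner face at y = +0.060
- tray_mouth (a point): the middle of the tray's mouth edge, at bench height; axes as the tray's: +y leads into the tray. The first 22 mm behind this edge is a ramp that rises from the bench to the 2 mm floor
- cap_1_center (a point): a loose black ribbed screw cap, a flat round disc 32 mm across and 14 mm high, 15 g, lying flat on the bench, closed face up, in front of the tray's mouth; the point is its centre, 7 mm above its underside. The three caps are alike
- cap_2_center (a point): a loose black ribbed screw cap, a flat round disc 32 mm across and 14 mm high, 15 g, lying flat on the bench, closed face up, in front of the tray's mouth; the point is its centre, 7 mm above its underside. The three caps are alike
- cap_3_center (a point): a loose black ribbed screw cap, a flat round disc 32 mm across and 14 mm high, 15 g, lying flat on the bench, closed face up, in front of the tray's mouth; the point is its centre, 7 mm above its underside. The three caps are alike
- cap_1: the same screw cap; origin at the centre of its underside
- cap_2: the same screw cap; origin at the centre of its underside
- cap_3: the same screw cap; origin at the centre of its underside
- vial: a standing glass vial with a black lid, 25 mm across and 48 mm high; stands among the caps; leave it alone. Loose; origin at the centre of its underside
- stopper: a plain tapered rubber stopper, 23 mm across its top and 22 mm high, no ribs; leave it alone. Loose; origin at the centre of its underside
- petri: a flat closed petri dish, 90 mm across and 15 mm high; leave it alone. Loose; origin at the centre of its underside
- jar: a wide capped jar, 48 mm across and 62 mm high; leave it alone. Loose; origin at the centre of its underside
- blue_bottle: a small capped reagent bottle, 30 mm across and 55 mm high; leave it alone. Loose; origin at the centre of its underside
Mind the look-alikes: they are no part of the job. What is shaped like the cap_2 but purple or red is not meant.

How it is judged:
At the end, for the whole second after the job is handed in: All three caps rest inside the tray, on its floor: each centre between the side walls, at least 15 mm behind the mouth edge (tray y above -0.050) and in front of the back wall, at most 27 mm above the bench, slower than 20 mm/s (x of cap_1_center in the frame of tray between -0.1 and 0.1 m and y of cap_1_center in the frame of tray between -0.05 and 0.06 m and height (world z) of each of cap_1_center, cap_2_center, cap_3_center below 0.027 m and linear speed of each of cap_1, cap_2, cap_3 below 0.02 m/s and x of cap_2_center in the frame of tray between -0.1 and 0.1 m and y of cap_2_center in the frame of tray between -0.05 and 0.06 m and x of cap_3_center in the frame of tray between -0.1 and 0.1 m and y of cap_3_center in the frame of tray between -0.05 and 0.06 m); the robot touches nothing.
It fails at once if a cap is lifted off the surface instead of being swept along it (height (world z) of any of cap_1_center, cap_2_center, cap_3_center above 0.03 m).
It fails at once if a cap is pinched, or pressed with more than 12 N (contact force between the fingers and cap_1 above 12 N or contact force between the fingers and cap_2 above 12 N or contact force between the fingers and cap_3 above 12 N).
It fails at once if a bystander (vial, stopper, petri dish, jar, reagent bottle) is moved by more than 15 mm or tipped (distance of any of vial, stopper, petri, jar, blue_bottle from where it was at the start of the episode above 0.015 m or angle between any of vial, stopper, petri, jar, blue_bottle's own z axis and vertical above 0.4 rad).
It also fails if it takes over 61 s, if anything falls off the work surface, if the arm or the gripper's body presses on something with over 40 N, if the wrist force passes 120 N, or if a joint passes its speed limit or range.

## Working session

There is one attempt and no reset: what is moved stays moved. The work goes in short steps, Python scripts to look and compute and a shell command to move; the robot and the scene stay as the last step left them, time stands still between calls to the robot, and variables do not carry over. Pictures are saved under pics/ and viewed, and the job is handed in when it is done.

```bash
mkdir -p pics
python3 - <<'E'
from rig import ctrl
import cv2
s=ctrl.sense()
print(s)
for n in ("scene","top","wrist"):
    d=ctrl.snapshot(n); cv2.imwrite(f"pics/{n}0.png",d["pixels"]); print(n,d["K"],d["D"],d["R"],d["t"])
E
```

```text
{'time': 0.0, 'joints': array([ 1.23000459,  0.39921679,  0.04506456,  1.53787008, -0.01870969,
        1.20690272, -0.05069644]), 'dq': array([-3.02897756e-04, -8.19179806e-04, -4.82527472e-05,  2.29651084e-04,
        8.79202861e-04,  2.82627773e-04, -1.59298710e-04]), 'effort': array([-2.51683832e-04, -4.75116920e+01,  1.36432819e+00, -2.54226279e+01,
        1.15388466e-02,  9.50631016e-03,  9.67853509e-06]), 'tool_pos': array([ 0.15549248, -0.63047728,  0.23025248]), 'tcp_rot': array([[ 2.39523659e-01, -6.07969783e-04,  9.70890337e-01],
       [-9.70888529e-01,  1.87904091e-03,  2.39524390e-01],
       [-1.96996626e-03, -9.99998050e-01, -1.40196134e-04]]), 'wrist_force': array([0.58845847, 0.63502091, 0.9001632 ]), 'wrist_torque': array([-0.03257477,  0.03251209,  0.02331174]), 'grip_width': 0.9995437621906532}
scene [[474.11339897   0.         319.0281654 ]
 [  0.         474.11339897 236.0215176 ]
 [  0.           0.           1.        ]] [-0.01238303  0.          0.          0.          0.        ] [[ 0.73750207 -0.67534362  0.00130033]
 [-0.30204202 -0.33156281 -0.89377666]
 [ 0.60403751  0.65876938 -0.44851041]] [-0.41347517  0.1988865   0.72277667]
top [[519.91405771   0.         318.93537077]
 [  0.         519.91405771 245.1660811 ]
 [  0.           0.           1.        ]] [-0.11931318  0.          0.          0.          0.        ] [[ 0.01411099 -0.99966833 -0.0215432 ]
 [-0.99907986 -0.01322344 -0.04079922]
 [ 0.04050081  0.02209909 -0.99893509]] [-0.02399141  0.51650183  1.25580388]
wrist [[424.41779687   0.         314.05867862]
 [  0.         424.41779687 235.22427554]
 [  0.           0.           1.        ]] [-0.07259901  0.          0.          0.          0.        ] [[ 0.23817238 -0.97122131 -0.00175887]
 [-0.93148604 -0.22894008  0.28270161]
 [-0.27496851 -0.06569335 -0.95920629]] [-0.64886107 -0.03580693  0.37975359]
```

View pics/top0.png

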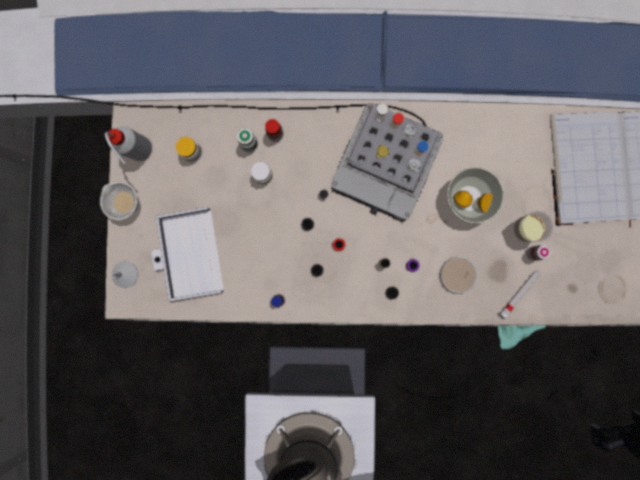

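View pics/scene0.png

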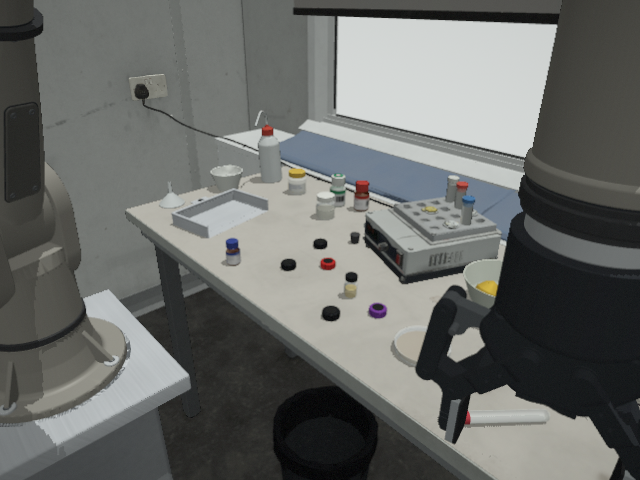

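The top view shows the black discs at (308,224), (317,270) and (392,293). The black-lidded vial is at (384,263), and the small dark item at (323,194) is probably the stopper. The red ring (339,244) and purple ring (413,265) are look-alikes. The tray spans (160..222, 208..300), and the blue-capped bottle is at (278,300). I'll enlarge to confirm.

Run:
```python
import cv2
im=cv2.imread("pics/top0.png")
cv2.imwrite("pics/crop_t.png",cv2.resize(im[160:320,260:440],None,fx=4.4,fy=3.75*1.0 if 0 else 3.7,interpolation=cv2.INTER_CUBIC)[:600,:800])
cv2.imwrite("pics/crop_tray.png",cv2.resize(im[195:315,145:305],None,fx=5,fy=5,interpolation=cv2.INTER_CUBIC))
s=cv2.imread("pics/scene0.png")
cv2.imwrite("pics/crop_s.png",cv2.resize(s[180:340,210:420],None,fx=3.7,fy=3.7,interpolation=cv2.INTER_CUBIC))
```

```text
(no output)
```

View pics/crop_t.png

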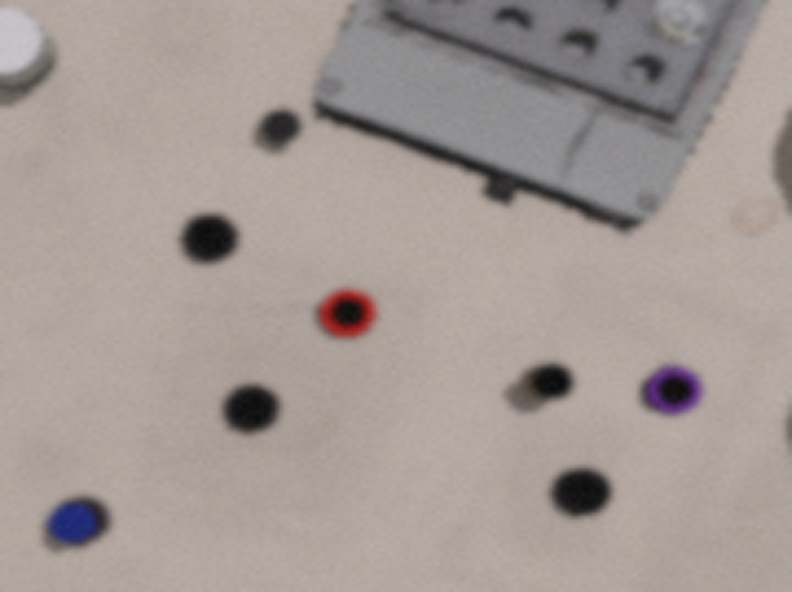

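View pics/crop_tray.png

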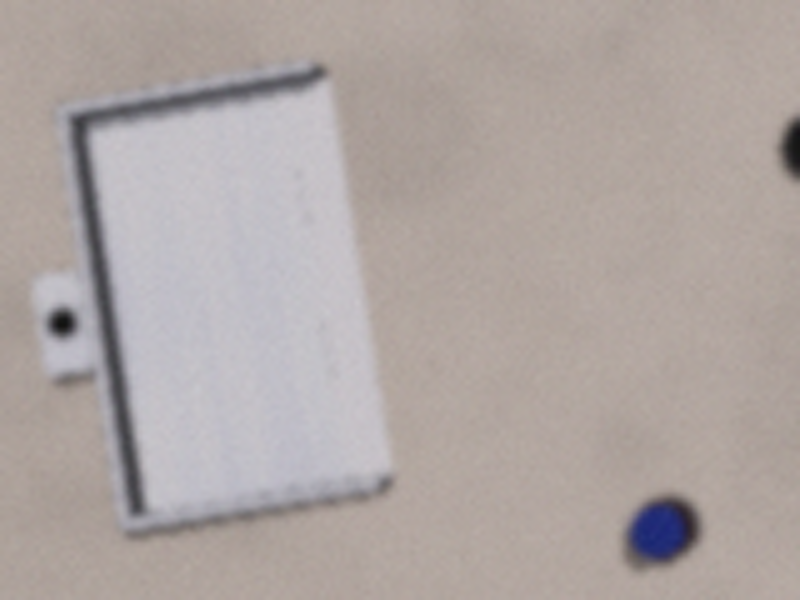

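View pics/crop_s.png

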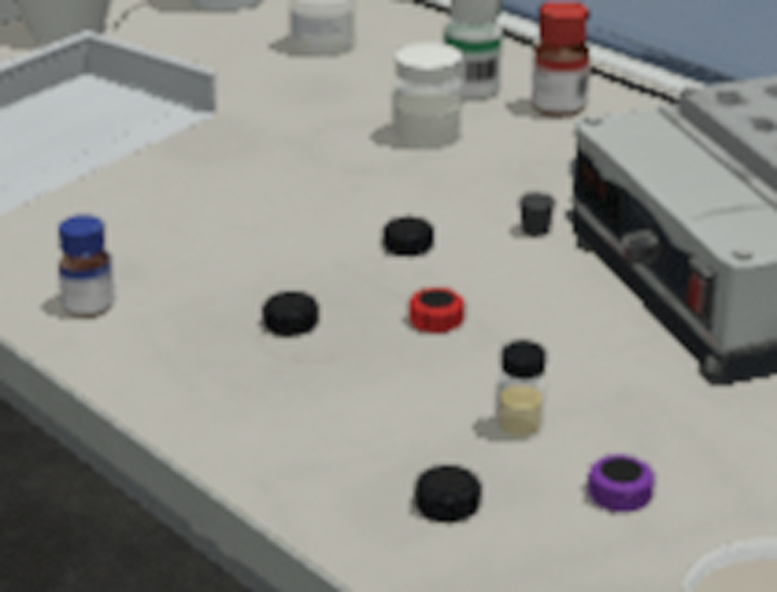

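Confirmed: the three plain black ribbed discs are the caps. The red and purple rings, the tapered stopper and the black-lidded vial are not. Next step is computing positions.

```bash
cat > h.py <<'E'
import numpy as np, cv2
def ray(d,uv,z):
    K=np.array(d["K"]);D=np.array(d["D"]);R=np.array(d["R"]);t=np.array(d["t"])
    n=cv2.undistortPoints(np.array([[uv]],float),K,D)[0,0]
    c=-R.T@t; v=R.T@np.array([n[0],n[1],1]); return c+v*(z-c[2])/v[2]
E
python3 - <<'E'
from rig import ctrl
from h import *
d=ctrl.snapshot("top"); s=ctrl.snapshot("scene")
def c(u,v): return (260+u/4.4,160+v/3.7)
def t(u,v): return (145+u/5,195+v/5)
def sc(u,v): return (210+u/3.7,180+v/3.7)
P={"A":(c(209,238),.012),"B":(c(251,408),.012),"C":(c(581,492),.012),"vialTop":(c(551,381),.048),"stopTop":(c(282,125),.022),"red":(c(347,313),.014),"purple":(c(672,390),.014),
"bott":(c(75,521),.055),"mouthfar_top":(t(325,70),.034),"mouthnear_top":(t(390,483),.034),"backfar":(t(62,110),.034),"backnear":(t(127,530),.034),"mouthfloor_far":(t(331,85),.0),"petri":((458,275),.015),"jar":((261,172),.062),"boxcorner":(c(318,112),0.0),"edge":((300,322),0)}
for k,(p,z) in P.items(): print(k,np.round(ray(d,p,z),4))
print("scene")
for k,p,z in [("A",sc(409,230),.014),("B",sc(290,306),.014),("C",sc(448,485),.014),("vialbase",sc(519,427),0),("bot base",sc(86,306),0)]: print(k,np.round(ray(s,p,z),4))
E
```

```text
A [0.5672 0.0116 0.012 ]
B [ 0.4557 -0.0132  0.012 ]
C [ 0.4031 -0.1958  0.012 ]
vialTop [ 0.4753 -0.1747  0.048 ]
stopTop [ 0.6412 -0.0279  0.022 ]
red [ 0.5187 -0.0654  0.014 ]
purple [ 0.4705 -0.2451  0.014 ]
bott [0.3829 0.0786 0.055 ]
mouthfar_top [0.6    0.2476 0.034 ]
mouthnear_top [0.4011 0.2115 0.034 ]
backfar [0.5794 0.3779 0.034 ]
backnear [0.3758 0.3403 0.034 ]
mouthfloor_far [0.5962 0.2524 0.    ]
petri [ 0.4486 -0.3558  0.015 ]
jar [0.686  0.1214 0.062 ]
boxcorner [ 0.6532 -0.0477  0.    ]
edge [0.3283 0.027  0.    ]
scene
A [0.5681 0.0031 0.014 ]
B [ 0.4565 -0.02    0.014 ]
C [ 0.4044 -0.2017  0.014 ]
vialbase [ 0.4797 -0.1759  0.    ]
bot base [0.3851 0.0781 0.    ]
```

Lane plan: sweep B first, then A, then C, using the fingertips open about 23 mm as a cradle. The tool +z axis points along the push, and at neutral wrist it lies along world +y here.

```bash
python3 -m inch '[[[-60,10,54,0,-0.17,0,0.27],[-120,20,108,0,-0.34,0,0.27],[-180,30,162,0,-0.51,0,0.27],[-240,40,216,0,-0.68,0,0.27],[-300,50,270,0,-0.85,0,0.27],[-360,60,324,0,-1.02,0,0.27],[-420,70,378,0,-1.19,0,0.27],[-474,80,430,0,-1.4,0,0.27],[-474,80,430,0,-1.4,0,0.27],[-474,80,430,0,-1.4,0,0.27],[-474,80,430,0,-1.4,0,0.27],[-474,80,430,0,-1.4,0,0.27],[-474,80,430,0,-1.4,0,0.27],[-474,80,430,0,-1.4,0,0.27],[-474,80,430,0,-1.4,0,0.27],[-474,80,430,0,-1.4,0,0.27],[-474,80,430,0,-1.4,0,0.27],[-474,80,430,0,-1.4,0,0.27],[-474,80,430,0,-1.4,0,0.27],[-474,80,430,0,-1.4,0,0.27]]]'
python3 - <<'E'
from rig import ctrl
from h import *
s=ctrl.sense();print(s['time'],s['tool_pos'],s['tcp_rot'],s['joints'],s['wrist_force'],s['grip_width'])
for n in ("wrist","top"):
    d=ctrl.snapshot(n); cv2.imwrite(f"pics/{n}1.png",d["pixels"])
    np.savez(f"{n}1.npz",**{k:np.array(d[k]) for k in "KDRt"})
E
```

```text
time: 1.92
tool_pos: [0.459, -0.0696, 0.1513]
tcp_rot: [[0.998, -0.0, -0.068], [0.068, -0.001, 0.998], [-0.001, -1.0, -0.001]]
wrist_force: [-0.4, 0.6, 0.4]
grip_width: 0.275
1.9167 [ 0.4590046  -0.06963627  0.15126157] [[ 9.97677222e-01 -4.60863441e-04 -6.81171674e-02]
 [ 6.81167168e-02 -9.31528630e-04  9.97676924e-01]
 [-5.23245912e-04 -9.99999460e-01 -8.97972391e-04]] [ 0.57693091  0.18246739 -0.5730142   2.04410844  0.12260185  0.94768961
  0.00785884] [-0.44761026  0.59427644  0.36878107] 0.27463625728133784
```

View pics/wrist1.png

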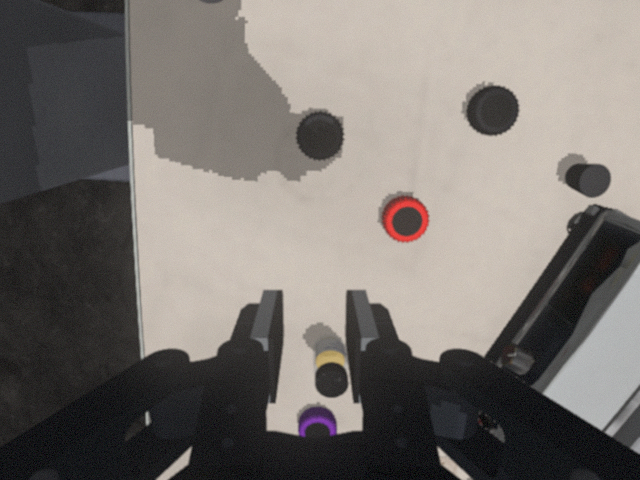

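The wrist view shows cap B at (320,134), cap A at (494,108), the red ring at (406,219) and the stopper at (590,180), with the vial at (331,375) behind the fingers.

Run:
```python
from h import *
d=np.load("wrist1.npz")
for k,p,z in [("B",(320,132),.014),("A",(494,108),.014),("red",(406,219),.014),("stop",(592,180),.022),("vial",(331,378),.048)]: print(k,np.round(ray(d,p,z),4))
```

```text
B [ 0.459  -0.0108  0.014 ]
A [0.5697 0.0127 0.014 ]
red [ 0.5216 -0.0646  0.014 ]
stop [ 0.6416 -0.0273  0.022 ]
vial [ 0.4773 -0.1702  0.048 ]
```

```bash
python3 -m inch '[[[2,30,0,0,0,0,0.27],[2,60,0,0,0,0,0.27],[2,90,0,0,0,0,0.27],[2,115,0,0,0,0,0.27],[2,130,0,0,0,0,0.27],[2,140,0,0,0,0,0.27],[2,145,0,0,0,0,0.27],[2,146,0,0,0,0,0.27],[2,146,0,0,0,0,0.27]]]'
python3 - <<'E'
from rig import ctrl
from h import *
for n in ("wrist","scene"):
    d=ctrl.snapshot(n); cv2.imwrite(f"pics/{n}2.png",d["pixels"])
E
```

```text
time: 2.77
tool_pos: [0.4622, -0.0682, 0.0058]
tcp_rot: [[0.998, 0.001, -0.07], [0.07, -0.0, 0.998], [0.001, -1.0, -0.001]]
wrist_force: [-0.2, -0.2, -0.4]
grip_width: 0.274
```

View pics/wrist2.png

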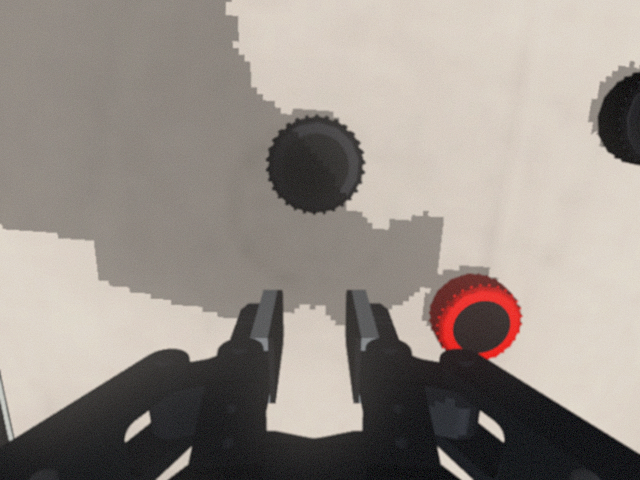

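View pics/scene2.png

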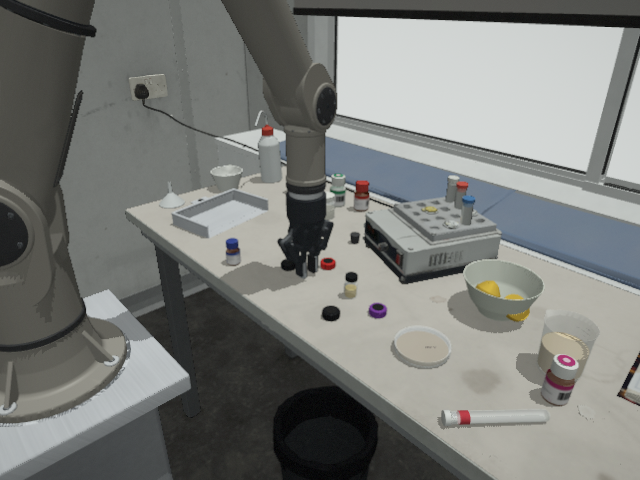

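The cap is at (316,165) and the fingertip midline is at col 314, so they are lined up. Starting the sweep gently.

```bash
python3 -m inch '[[[0,0,7,0,0,0,0.27],[0,0,14,0,0,0,0.27],[0,0,20,0,0,0,0.27],[0,0,25,0,0,0,0.27],[0,0,29,0,0,0,0.27],[0,0,33,0,0,0,0.27],[0,0,37,0,0,0,0.27],[0,0,41,0,0,0,0.27],[0,0,46,0,0,0,0.27],[0,0,52,0,0,0,0.27],[0,0,59,0,0,0,0.27],[0,0,67,0,0,0,0.27],[0,0,75,0,0,0,0.27],[0,0,83,0,0,0,0.27],[0,0,91,0,0,0,0.27],[0,0,99,0,0,0,0.27],[0,0,106,0,0,0,0.27],[0,0,112,0,0,0,0.27],[0,0,117,0,0,0,0.27],[0,0,120,0,0,0,0.27]]]'
python3 - <<'E'
from rig import ctrl
from h import *
for n in ("wrist",):
    d=ctrl.snapshot(n); cv2.imwrite(f"pics/{n}3.png",d["pixels"])
E
```

```text
time: 4.53
tool_pos: [0.4531, 0.0527, 0.0053]
tcp_rot: [[0.997, 0.0, -0.072], [0.072, 0.0, 0.997], [0.0, -1.0, 0.0]]
wrist_force: [-0.4, -0.6, 0.3]
grip_width: 0.272
```

View pics/wrist3.png

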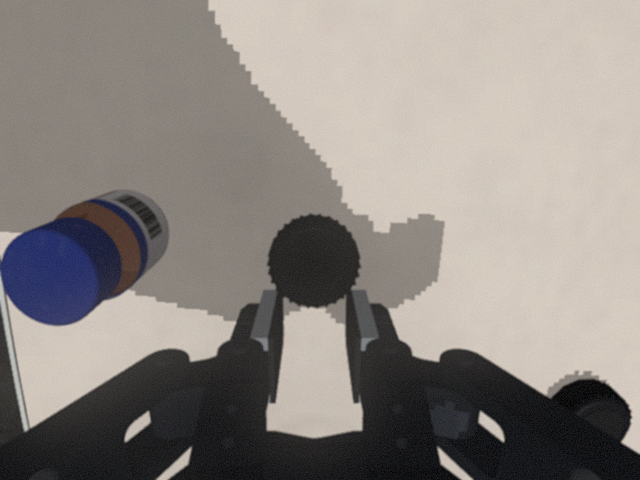

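The cap at (314,262) sits in the cradle. The bottle's base is about 50 mm to the left, so I'll drift slightly away from it while passing.

```bash
python3 -m inch '[[[1,0,4,0,0,0,0.27],[2,0,10,0,0,0,0.27],[4,0,17,0,0,0,0.27],[5,0,24,0,0,0,0.27],[6,0,31,0,0,0,0.27],[6,0,38,0,0,0,0.27],[6,0,46,0,0,0,0.27],[6,0,54,0,0,0,0.27],[6,0,62,0,0,0,0.27],[5,0,70,0,0,0,0.27],[5,0,78,0,0,0,0.27],[4,0,86,0,0,0,0.27],[3,0,94,0,0,0,0.27],[3,0,102,0,0,0,0.27],[2,0,110,0,0,0,0.27],[2,0,117,0,0,0,0.27],[1,0,123,0,0,0,0.27],[1,0,128,0,0,0,0.27],[1,0,131,0,0,0,0.27],[1,0,132,0,0,0,0.27]]]'
python3 - <<'E'
from rig import ctrl
from h import *
for n in ("wrist","top"):
    d=ctrl.snapshot(n); cv2.imwrite(f"pics/{n}4.png",d["pixels"])
E
```

```text
time: 6.25
tool_pos: [0.4447, 0.1842, 0.0053]
tcp_rot: [[0.997, 0.0, -0.072], [0.072, 0.0, 0.997], [0.0, -1.0, 0.0]]
wrist_force: [0.1, 0.0, -0.1]
grip_width: 0.272
```

View pics/wrist4.png

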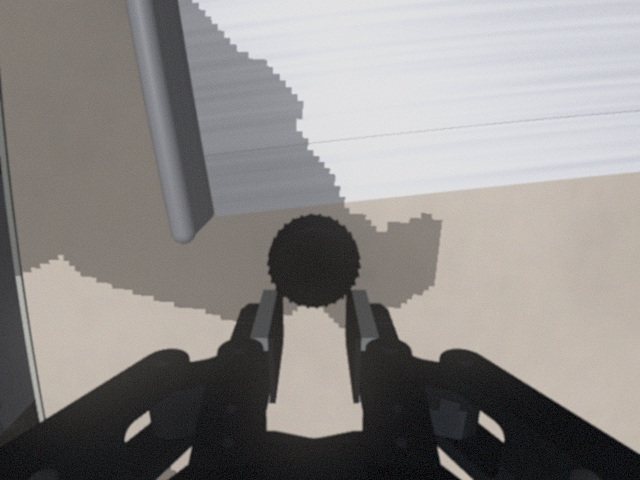

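View pics/top4.png

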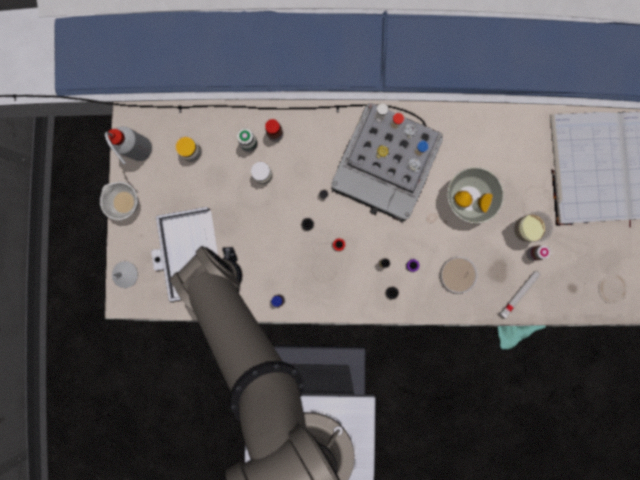

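The cap is at (314,260), just before the mouth edge, and the near wall is clear on the left at (180..213, 220). Continuing about 88 mm, drifting a few mm right.

```bash
python3 -m inch '[[[1,0,4,0,0,0,0.27],[1,0,9,0,0,0,0.27],[2,0,14,0,0,0,0.27],[3,0,20,0,0,0,0.27],[3,0,26,0,0,0,0.27],[4,0,32,0,0,0,0.27],[4,0,38,0,0,0,0.27],[4,0,44,0,0,0,0.27],[4,0,50,0,0,0,0.27],[4,0,56,0,0,0,0.27],[4,0,62,0,0,0,0.27],[4,0,68,0,0,0,0.27],[4,0,73,0,0,0,0.27],[4,0,78,0,0,0,0.27],[4,0,82,0,0,0,0.27],[4,0,85,0,0,0,0.27],[4,0,87,0,0,0,0.27],[4,0,88,0,0,0,0.27],[4,0,84,0,0,0,0.27],[4,0,75,0,0,0,0.27]]]'
python3 - <<'E'
from rig import ctrl
from h import *
for n in ("wrist",):
    d=ctrl.snapshot(n); cv2.imwrite(f"pics/{n}5.png",d["pixels"])
E
```

```text
time: 8.02
tool_pos: [0.4433, 0.2595, 0.0054]
tcp_rot: [[0.997, 0.0, -0.073], [0.073, 0.001, 0.997], [0.0, -1.0, 0.001]]
wrist_force: [0.1, 0.1, -0.3]
grip_width: 0.269
```

View pics/wrist5.png

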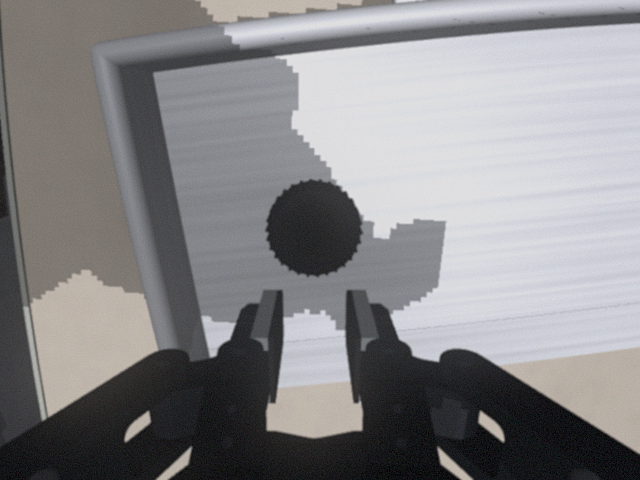

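Cap B is well inside, at (314,228). Lifting and moving behind cap A.

```bash
python3 -m inch '[[[0,-25,-5,0,0,0,0.27],[0,-60,-8,0,0,0,0.27],[0,-95,-10,0,0,0,0.27],[5,-110,-30,0,0,0,0.27],[15,-110,-60,0,0,0,0.27],[30,-110,-90,0,0,0,0.27],[45,-110,-120,0,0,0,0.27],[60,-110,-150,0,0,0,0.27],[72,-110,-180,0,0,0,0.27],[84,-110,-210,0,0,0,0.27],[94,-110,-240,0,0,0,0.27],[102,-110,-265,0,0,0,0.27],[106,-110,-285,0,0,0,0.27],[108,-110,-298,0,0,0,0.27],[108,-110,-298,0,0,0,0.27],[108,-110,-298,0,0,0,0.27]]]'
python3 - <<'E'
from rig import ctrl
from h import *
for n in ("wrist",):
    d=ctrl.snapshot(n); cv2.imwrite(f"pics/{n}6.png",d["pixels"])
    np.savez(f"{n}6.npz",**{k:np.array(d[k]) for k in "KDRt"})
E
```

```text
time: 9.4
tool_pos: [0.5716, -0.031, 0.1151]
tcp_rot: [[0.998, -0.001, -0.07], [0.07, 0.0, 0.998], [-0.001, -1.0, 0.0]]
wrist_force: [0.1, 0.2, -0.1]
grip_width: 0.271
```

View pics/wrist6.png

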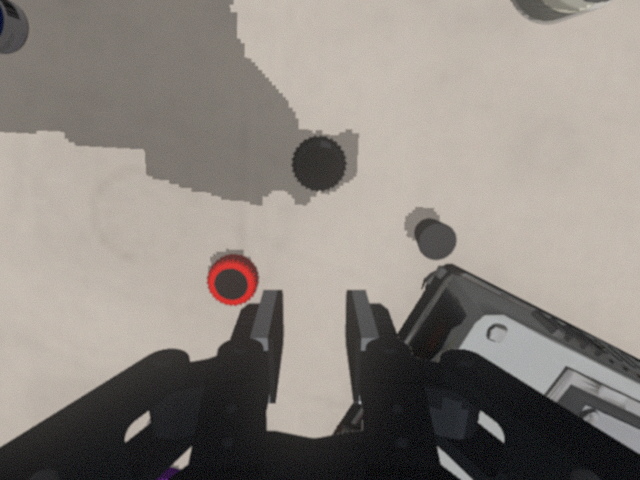

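The cap is at (319,163) on the midline. The mixer's corner at (445,268) is close to the right finger linkage, so I'll quantify that before descending.

Run:
```python
from h import *
d=np.load("wrist6.npz");s=np.load
for z in (0,.03,.06,.08): print(z,np.round(ray(d,(445,266),z),3),np.round(ray(d,(415,325),z),3))
for k,p,z in [("A",(319,163),.014),("stop",(437,240),.022)]: print(k,np.round(ray(d,p,z),4))
from rig import ctrl
t=ctrl.snapshot("top");sc=ctrl.snapshot("scene")
def c(u,v): return (260+u/4.4,160+v/3.7)
for z in (0,.04,.06,.08): print(z,ray(t,c(316,100),z).round(3),ray(t,c(630,228),z).round(3),ray(sc,(367,218),z).round(3))
```

```text
0 [ 0.659 -0.05   0.   ] [ 0.645 -0.094  0.   ]
0.03 [ 0.648 -0.039  0.03 ] [ 0.636 -0.078  0.03 ]
0.06 [ 0.637 -0.029  0.06 ] [ 0.627 -0.063  0.06 ]
0.08 [ 0.63  -0.022  0.08 ] [ 0.621 -0.052  0.08 ]
A [0.5716 0.0122 0.014 ]
stop [ 0.6435 -0.0265  0.022 ]
0 [ 0.661 -0.046  0.   ] [ 0.578 -0.223  0.   ] [0.765 0.042 0.   ]
0.04 [ 0.655 -0.046  0.04 ] [ 0.574 -0.218  0.04 ] [ 0.699 -0.016  0.04 ]
0.06 [ 0.652 -0.046  0.06 ] [ 0.573 -0.215  0.06 ] [ 0.665 -0.046  0.06 ]
0.08 [ 0.649 -0.046  0.08 ] [ 0.571 -0.212  0.08 ] [ 0.632 -0.075  0.08 ]
```

The mixer corner is at about (0.652, -0.046) and the gripper spans to about x 0.62, so descending is OK.

```bash
python3 -m inch '[[[0,25,0,0,0,0,0.27],[0,50,0,0,0,0,0.27],[0,75,0,0,0,0,0.27],[0,95,0,0,0,0,0.27],[0,105,0,0,0,0,0.27],[0,109,0,0,0,0,0.27],[0,110,0,0,0,0,0.27],[0,110,0,0,0,0,0.27]]]'
python3 - <<'E'
from rig import ctrl
from h import *
for n in ("wrist",):
    d=ctrl.snapshot(n); cv2.imwrite(f"pics/{n}7.png",d["pixels"])
E
```

```text
time: 10.22
tool_pos: [0.573, -0.0302, 0.0061]
tcp_rot: [[0.997, 0.001, -0.072], [0.072, 0.0, 0.997], [0.001, -1.0, -0.0]]
wrist_force: [0.2, -0.3, 1.4]
grip_width: 0.271
```

View pics/wrist7.png

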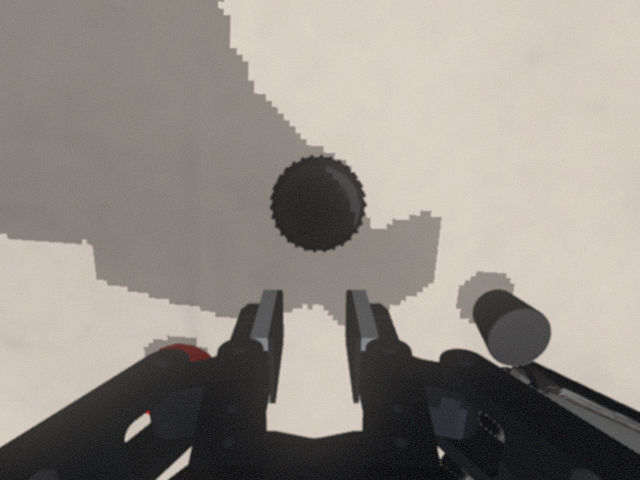

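Aligned, with the cap at (318,202) and the stopper clear at right. Sweeping.

```bash
python3 -m inch '[[[0,0,4,0,0,0,0.27],[0,0,8,0,0,0,0.27],[0,0,12,0,0,0,0.27],[0,0,16,0,0,0,0.27],[0,0,20,0,0,0,0.27],[0,0,24,0,0,0,0.27],[0,0,28,0,0,0,0.27],[0,0,33,0,0,0,0.27],[0,0,39,0,0,0,0.27],[0,0,46,0,0,0,0.27],[0,0,54,0,0,0,0.27],[0,0,62,0,0,0,0.27],[0,0,70,0,0,0,0.27],[0,0,78,0,0,0,0.27],[0,0,86,0,0,0,0.27],[0,0,94,0,0,0,0.27],[0,0,102,0,0,0,0.27],[0,0,110,0,0,0,0.27],[0,0,118,0,0,0,0.27],[0,0,126,0,0,0,0.27]]]'
python3 -m inch '[[[0,0,8,0,0,0,0.27],[0,0,16,0,0,0,0.27],[0,0,24,0,0,0,0.27],[0,0,32,0,0,0,0.27],[0,0,40,0,0,0,0.27],[0,0,48,0,0,0,0.27],[0,0,56,0,0,0,0.27],[0,0,64,0,0,0,0.27],[0,0,71,0,0,0,0.27],[0,0,77,0,0,0,0.27],[0,0,82,0,0,0,0.27],[0,0,86,0,0,0,0.27],[0,0,88,0,0,0,0.27],[0,0,89,0,0,0,0.27]]]'
python3 - <<'E'
from rig import ctrl
from h import *
for n in ("wrist",):
    d=ctrl.snapshot(n); cv2.imwrite(f"pics/{n}8.png",d["pixels"])
E
```

```text
time: 11.93
tool_pos: [0.5633, 0.0956, 0.0053]
tcp_rot: [[0.997, 0.0, -0.071], [0.071, -0.0, 0.997], [0.0, -1.0, -0.0]]
wrist_force: [-0.6, 0.3, -1.0]
grip_width: 0.273
time: 13.1
tool_pos: [0.557, 0.1839, 0.0052]
tcp_rot: [[0.997, -0.0, -0.071], [0.071, -0.0, 0.997], [-0.0, -1.0, -0.0]]
wrist_force: [-0.1, -0.7, 1.0]
grip_width: 0.268
```

View pics/wrist8.png

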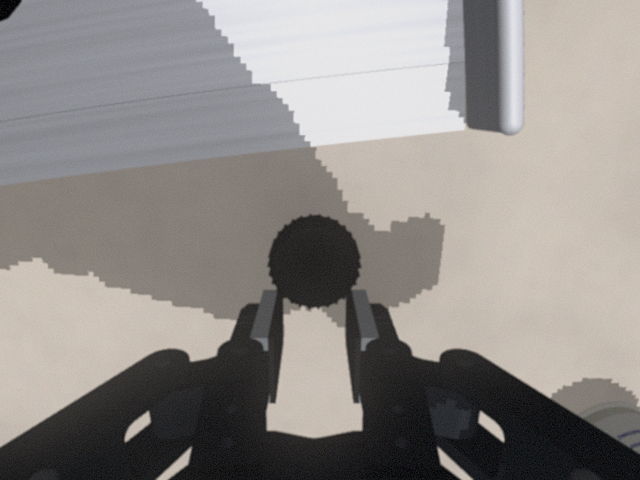

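The cap is at (314,261), and the far wall at col 470+ leaves ample room. Pushing into the tray.

```bash
python3 -m inch '[[[0,0,3,0,0,0,0.27],[0,0,8,0,0,0,0.27],[0,0,13,0,0,0,0.27],[-1,0,19,0,0,0,0.27],[-1,0,25,0,0,0,0.27],[-2,0,31,0,0,0,0.27],[-2,0,37,0,0,0,0.27],[-2,0,43,0,0,0,0.27],[-3,0,49,0,0,0,0.27],[-3,0,56,0,0,0,0.27],[-3,0,63,0,0,0,0.27],[-4,0,70,0,0,0,0.27],[-4,0,77,0,0,0,0.27],[-4,0,84,0,0,0,0.27],[-4,0,89,0,0,0,0.27],[-4,0,93,0,0,0,0.27],[-4,0,96,0,0,0,0.27],[-4,0,98,0,0,0,0.27],[-4,0,93,0,0,0,0.27],[-4,0,84,0,0,0,0.27]]]'
python3 - <<'E'
from rig import ctrl
from h import *
for n in ("wrist",):
    d=ctrl.snapshot(n); cv2.imwrite(f"pics/{n}9.png",d["pixels"])
E
```

```text
time: 14.82
tool_pos: [0.5468, 0.2679, 0.0053]
tcp_rot: [[0.997, 0.0, -0.073], [0.073, 0.001, 0.997], [0.0, -1.0, 0.001]]
wrist_force: [0.9, -0.3, -1.0]
grip_width: 0.268
```

View pics/wrist9.png

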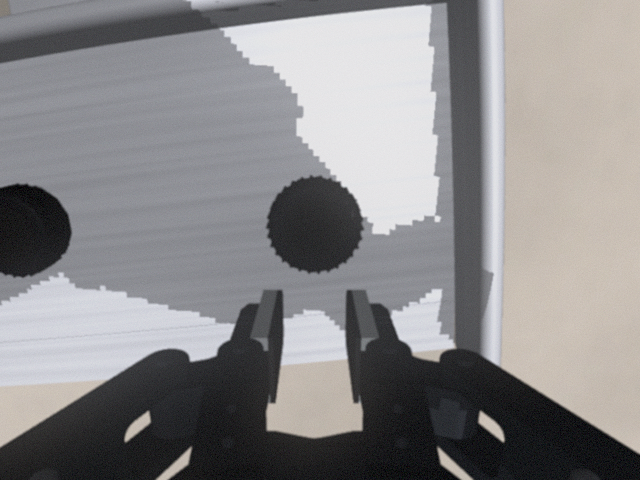

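Cap A is in the tray at (314,224), with cap B at (22,230). Now to cap C: lift, traverse and turn the heading by +0.29 about tool y.

```bash
python3 -m inch '[[[0,-30,-4,0,0,0,0.27],[0,-65,-8,0,0,0,0.27],[0,-100,-12,0,0,0,0.27],[-8,-125,-35,0,0,0,0.27],[-22,-125,-70,0,0.04,0,0.27],[-38,-125,-105,0,0.08,0,0.27],[-54,-125,-140,0,0.12,0,0.27],[-68,-125,-175,0,0.16,0,0.27],[-82,-125,-210,0,0.2,0,0.27],[-95,-125,-245,0,0.24,0,0.27],[-108,-125,-280,0,0.27,0,0.27],[-122,-125,-315,0,0.293,0,0.27],[-135,-125,-350,0,0.293,0,0.27],[-148,-125,-385,0,0.293,0,0.27],[-161,-125,-420,0,0.293,0,0.27],[-174,-125,-452,0,0.293,0,0.27],[-184,-125,-480,0,0.293,0,0.27],[-191,-125,-498,0,0.293,0,0.27],[-193,-125,-505,0,0.293,0,0.27],[-193,-125,-505,0,0.293,0,0.27]]]'
python3 - <<'E'
from rig import ctrl
from h import *
for n in ("wrist",):
    d=ctrl.snapshot(n); cv2.imwrite(f"pics/{n}10.png",d["pixels"])
    print(ray(d,(320,170),.014))
    np.savez(f"{n}10.npz",**{k:np.array(d[k]) for k in "KDRt"})
E
```

```text
time: 16.53
tool_pos: [0.3891, -0.2524, 0.1303]
tcp_rot: [[0.974, -0.0, 0.225], [-0.225, -0.001, 0.974], [-0.0, -1.0, -0.001]]
wrist_force: [-0.6, 0.9, -0.9]
grip_width: 0.269
[ 0.40116676 -0.21710615  0.014     ]
```

View pics/wrist10.png

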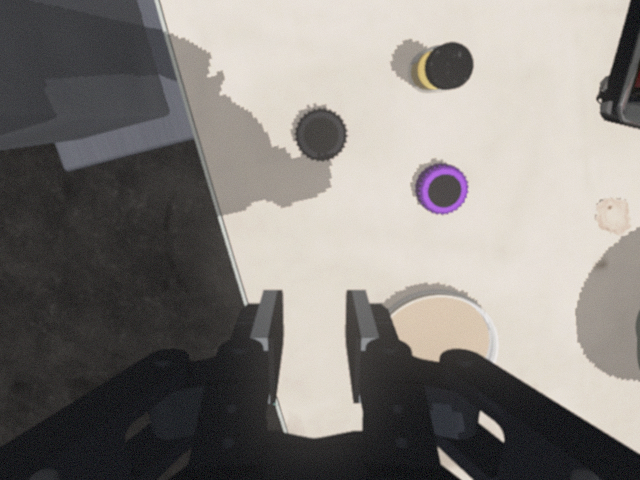

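Cap C is at (321,134), nearly on the midline. The vial (447,65), purple ring (441,188) and petri dish (440,340) are clear of the lane. Descending with +3 mm in x.

```bash
python3 -m inch '[[[3,30,0,0,0,0,0.27],[3,60,0,0,0,0,0.27],[3,85,0,0,0,0,0.27],[3,105,0,0,0,0,0.27],[3,118,0,0,0,0,0.27],[3,124,0,0,0,0,0.27],[3,125,0,0,0,0,0.27],[3,125,0,0,0,0,0.27]]]'
python3 - <<'E'
from rig import ctrl
from h import *
for n in ("wrist",):
    d=ctrl.snapshot(n); cv2.imwrite(f"pics/{n}11.png",d["pixels"])
E
```

```text
time: 17.25
tool_pos: [0.394, -0.25, 0.0055]
tcp_rot: [[0.976, 0.0, 0.218], [-0.218, 0.0, 0.976], [0.0, -1.0, 0.0]]
wrist_force: [0.7, -0.1, 0.4]
grip_width: 0.273
```

View pics/wrist11.png

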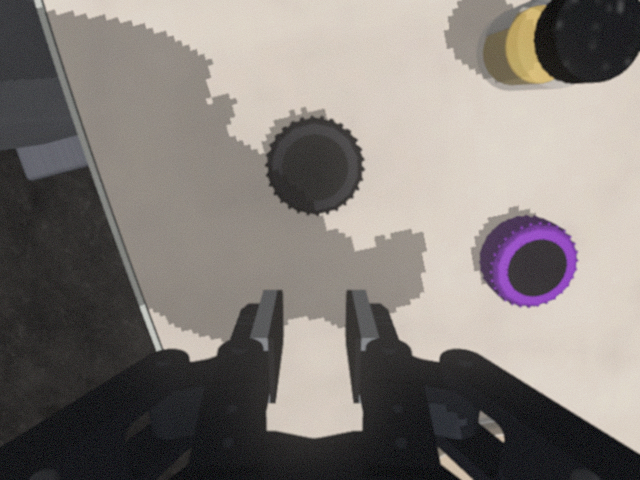

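The vial would pass only about 50 mm to the right of the midline on this heading. I'll check the linkage height against the vial before pushing.

Run:
```python
from rig import ctrl
from h import *
d=ctrl.snapshot("scene"); im=d["pixels"]
cv2.imwrite("pics/scene12.png",cv2.resize(im[220:360,270:440],None,fx=4.2,fy=4.2,interpolation=cv2.INTER_CUBIC))
```

```text
(no output)
```

View pics/scene12.png

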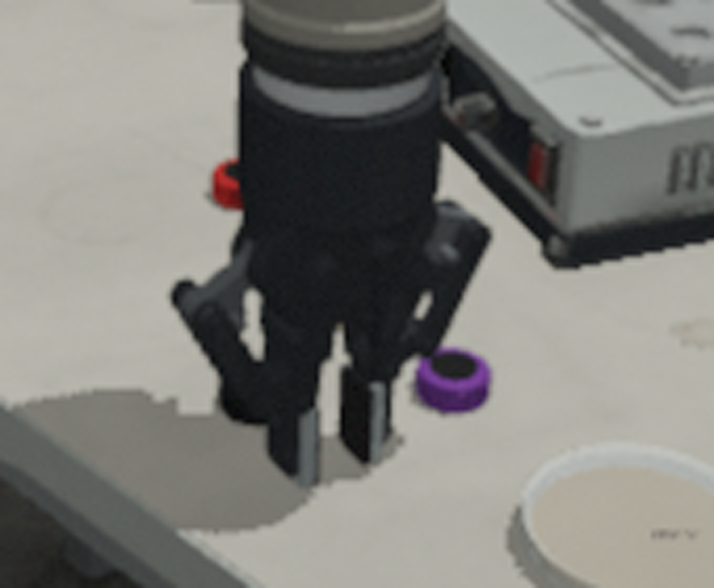

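The linkage is widest well above vial height, but for margin I'll square the heading to +y for the vial pass and steer afterwards.

```bash
python3 -m inch '[[[3,0,0,0,-0.06,0,0.27],[6,0,1,0,-0.12,0,0.27],[9,0,2,0,-0.18,0,0.27],[11,0,2,0,-0.22,0,0.27],[11,0,2,0,-0.22,0,0.27],[11,0,2,0,-0.22,0,0.27]]]'
python3 - <<'E'
from rig import ctrl
from h import *
for n in ("wrist",):
    d=ctrl.snapshot(n); cv2.imwrite(f"pics/{n}13.png",d["pixels"])
E
```

```text
time: 17.85
tool_pos: [0.4051, -0.2518, 0.0061]
tcp_rot: [[1.0, 0.002, 0.003], [-0.003, -0.001, 1.0], [0.002, -1.0, -0.001]]
wrist_force: [-0.0, -0.6, 0.2]
grip_width: 0.27
```

View pics/wrist13.png

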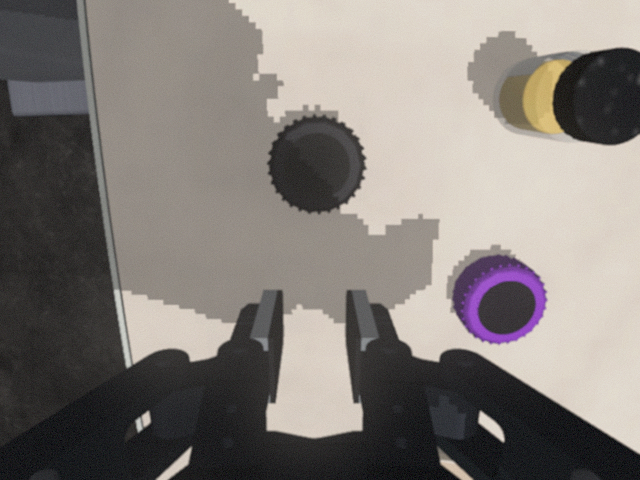

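Aligned, with the cap at (317,165). Pushing straight past the vial.

```bash
python3 -m inch '[[[0,0,6,0,0,0,0.27],[0,0,12,0,0,0,0.27],[0,0,18,0,0,0,0.27],[0,0,23,0,0,0,0.27],[0,0,27,0,0,0,0.27],[0,0,31,0,0,0,0.27],[0,0,35,0,0,0,0.27],[0,0,39,0,0,0,0.27],[0,0,44,0,0,0,0.27],[0,0,50,0,0,0,0.27],[-1,0,57,0,0,0,0.27],[-1,0,64,0,0,0,0.27],[-2,0,72,0,0,0,0.27],[-2,0,80,0,0,0,0.27],[-3,0,88,0,0,0,0.27],[-3,0,96,0,0,0,0.27],[-3,0,103,0,0,0,0.27],[-3,0,109,0,0,0,0.27],[-3,0,113,0,0,0,0.27],[-3,0,115,0,0,0,0.27]]]'
python3 - <<'E'
from rig import ctrl
from h import *
for n in ("wrist","top"):
    d=ctrl.snapshot(n); cv2.imwrite(f"pics/{n}14.png",d["pixels"])
E
```

```text
time: 19.57
tool_pos: [0.4018, -0.1357, 0.0053]
tcp_rot: [[1.0, 0.0, 0.001], [-0.001, -0.0, 1.0], [0.0, -1.0, -0.0]]
wrist_force: [0.6, 0.4, 0.3]
grip_width: 0.271
```

View pics/wrist14.png

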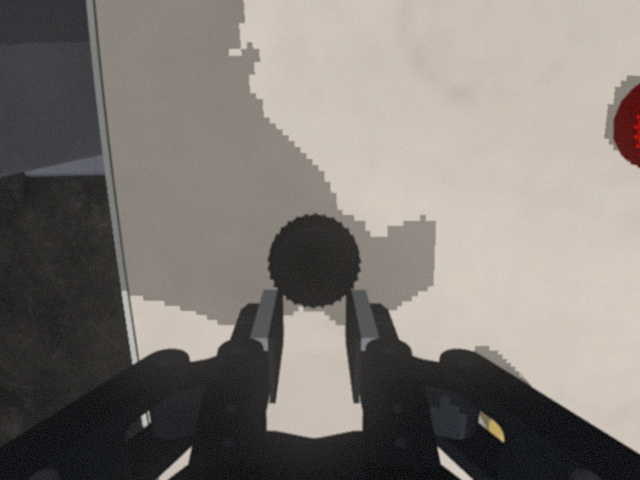

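View pics/top14.png

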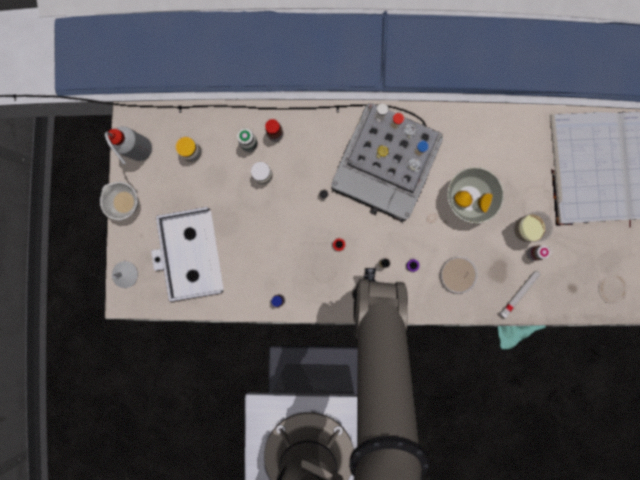

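The vial still stands at (384,263), the caps in the tray are at (190,234) and (193,276), and cap C is cradled at (314,260). Steering it right, with the tool turned into the heading.

```bash
python3 -m inch '[[[0,0,5,0,0,0,0.27],[0,0,11,0,0,0,0.27],[0,0,18,0,0,0,0.27],[0,0,25,0,0,0,0.27],[0,0,32,0,0,0,0.27],[0,0,39,0,0.06,0,0.27],[1,0,46,0,0.12,0,0.27],[2,0,53,0,0.18,0,0.27],[4,0,60,0,0.24,0,0.27],[6,0,67,0,0.3,0,0.27],[8,0,74,0,0.33,0,0.27],[11,0,80,0,0.33,0,0.27],[13,0,87,0,0.33,0,0.27],[15,0,93,0,0.33,0,0.27],[18,0,100,0,0.33,0,0.27],[20,0,107,0,0.33,0,0.27],[22,0,113,0,0.33,0,0.27],[24,0,119,0,0.33,0,0.27],[26,0,124,0,0.33,0,0.27],[27,0,127,0,0.33,0,0.27]]]'
python3 - <<'E'
from rig import ctrl
from h import *
for n in ("wrist",):
    d=ctrl.snapshot(n); cv2.imwrite(f"pics/{n}15.png",d["pixels"])
E
```

```text
time: 21.33
tool_pos: [0.4294, -0.0087, 0.0053]
tcp_rot: [[0.946, 0.0, 0.325], [-0.325, 0.0, 0.946], [0.0, -1.0, 0.0]]
wrist_force: [0.8, 0.2, -0.7]
grip_width: 0.269
```

View pics/wrist15.png

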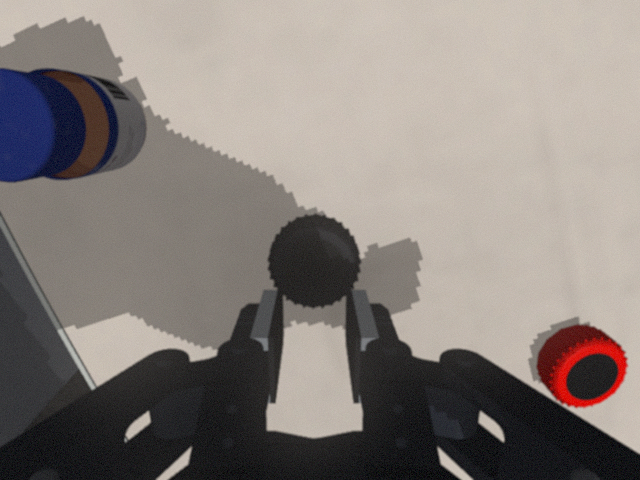

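Cap C is cradled, with the bottle about 72 mm to the left of the midline, the same clearance as the earlier pass. Continuing on this heading.

```bash
python3 -m inch '[[[0,0,4,0,0,0,0.27],[0,0,10,0,0,0,0.27],[1,0,17,0,0,0,0.27],[1,0,24,0,0,0,0.27],[2,0,31,0,0,0,0.27],[2,0,38,0,0,0,0.27],[2,0,45,0,0,0,0.27],[2,0,52,0,0,0,0.27],[2,0,59,0,0,0,0.27],[2,0,66,0,0,0,0.27],[2,0,73,0,0,0,0.27],[2,0,80,0,0,0,0.27],[2,0,87,0,0,0,0.27],[2,0,94,0,0,0,0.27],[2,0,100,0,0,0,0.27],[2,0,105,0,0,0,0.27],[2,0,109,0,0,0,0.27],[2,0,111,0,0,0,0.27]]]'
python3 - <<'E'
from rig import ctrl
from h import *
for n in ("wrist",):
    d=ctrl.snapshot(n); cv2.imwrite(f"pics/{n}16.png",d["pixels"])
E
```

```text
time: 22.88
tool_pos: [0.4673, 0.0955, 0.0053]
tcp_rot: [[0.946, 0.0, 0.325], [-0.325, 0.0, 0.946], [0.0, -1.0, 0.0]]
wrist_force: [1.1, -0.7, 0.7]
grip_width: 0.27
```

View pics/wrist16.png

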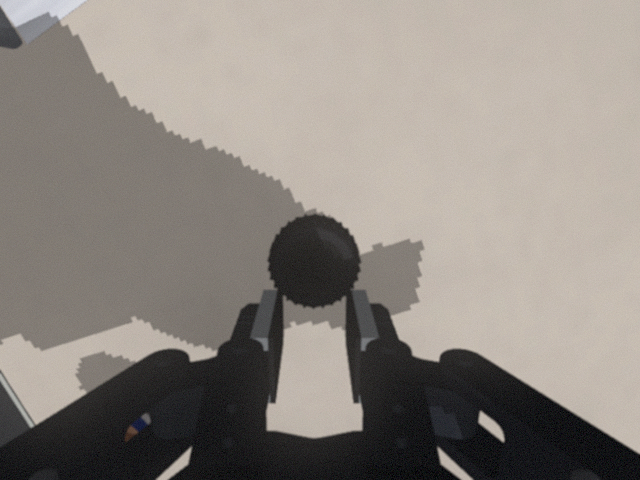

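```bash
python3 -m inch '[[[0,0,5,0,0,0,0.27],[0,0,11,0,0,0,0.27],[0,0,18,0,0,0,0.27],[-1,0,25,0,-0.05,0,0.27],[-1,0,32,0,-0.1,0,0.27],[-2,0,39,0,-0.15,0,0.27],[-3,0,46,0,-0.2,0,0.27],[-5,0,53,0,-0.25,0,0.27],[-6,0,60,0,-0.28,0,0.27],[-7,0,67,0,-0.28,0,0.27],[-9,0,74,0,-0.28,0,0.27],[-10,0,81,0,-0.28,0,0.27],[-11,0,87,0,-0.28,0,0.27],[-12,0,92,0,-0.28,0,0.27],[-12,0,95,0,-0.28,0,0.27],[-12,0,96,0,-0.28,0,0.27]]]'
python3 - <<'E'
from rig import ctrl
from h import *
for n in ("wrist",):
    d=ctrl.snapshot(n); cv2.imwrite(f"pics/{n}17.png",d["pixels"])
E
```

```text
time: 24.27
tool_pos: [0.4871, 0.1902, 0.0053]
tcp_rot: [[0.999, 0.0, 0.051], [-0.051, 0.0, 0.999], [0.0, -1.0, 0.0]]
wrist_force: [-0.3, -0.1, -0.2]
grip_width: 0.267
```

View pics/wrist17.png

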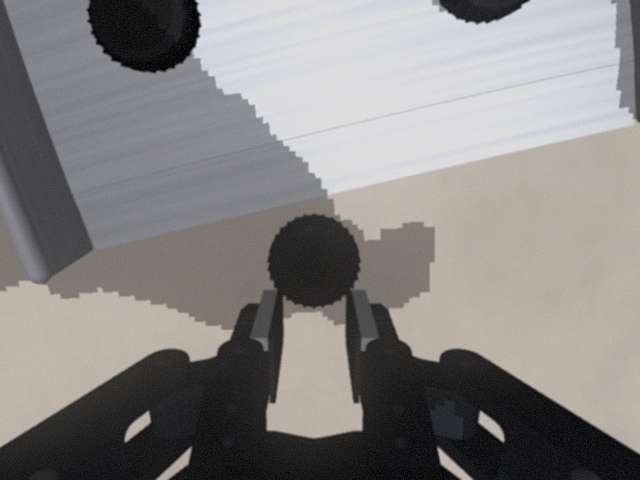

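Cap C is at the mouth, midway between the other two, which are at (145,25) and (485,0). Last push is about 66 mm, then back off and lift.

```bash
python3 -m inch '[[[0,0,4,0,0,0,0.27],[0,0,9,0,0,0,0.27],[0,0,14,0,0,0,0.27],[0,0,19,0,0,0,0.27],[0,0,25,0,0,0,0.27],[0,0,31,0,0,0,0.27],[0,0,37,0,0,0,0.27],[0,0,43,0,0,0,0.27],[0,0,49,0,0,0,0.27],[0,0,54,0,0,0,0.27],[0,0,59,0,0,0,0.27],[0,0,63,0,0,0,0.27],[0,0,65,0,0,0,0.27],[0,0,66,0,0,0,0.27],[0,0,62,0,0,0,0.27],[0,0,52,0,0,0,0.27],[0,-10,42,0,0,0,0.27],[0,-40,36,0,0,0,0.27],[0,-75,30,0,0,0,0.27],[0,-110,20,0,0,0,0.27]]]'
python3 -m inch '[[[0,-20,-20,0,0,0,0.27],[0,-40,-50,0,0,0,0.27],[0,-50,-80,0,0,0,0.27],[0,-50,-110,0,0,0,0.27],[0,-50,-140,0,0,0,0.27],[0,-50,-160,0,0,0,0.27],[0,-50,-165,0,0,0,0.27],[0,-50,-165,0,0,0,0.27]]]'
python3 - <<'E'
from rig import ctrl
from h import *
for n in ("wrist","top","scene"):
    d=ctrl.snapshot(n); cv2.imwrite(f"pics/{n}18.png",d["pixels"])
    np.savez(f"{n}18.npz",**{k:np.array(d[k]) for k in "KDRt"})
im=cv2.imread("pics/top18.png");cv2.imwrite("pics/crop18.png",cv2.resize(im[195:315,145:305],None,fx=5,fy=5,interpolation=cv2.INTER_CUBIC))
E
```

```text
time: 25.98
tool_pos: [0.4872, 0.2079, 0.1165]
tcp_rot: [[0.999, -0.002, 0.053], [-0.053, -0.001, 0.999], [-0.002, -1.0, -0.001]]
wrist_force: [1.5, -0.0, 0.0]
grip_width: 0.273
time: 26.65
tool_pos: [0.4789, 0.0418, 0.1656]
tcp_rot: [[0.998, 0.0, 0.057], [-0.057, -0.001, 0.998], [0.0, -1.0, -0.001]]
wrist_force: [0.7, 0.7, 0.2]
grip_width: 0.269
```

View pics/crop18.png

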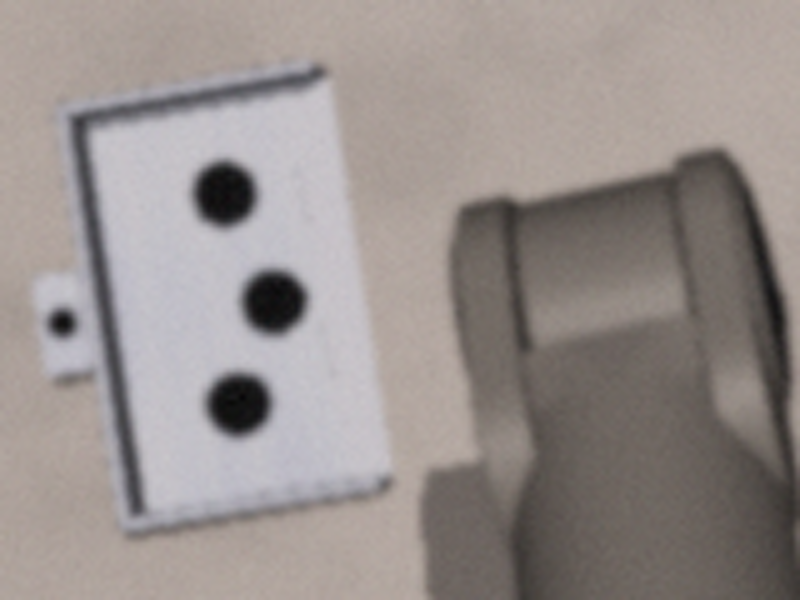

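View pics/scene18.png

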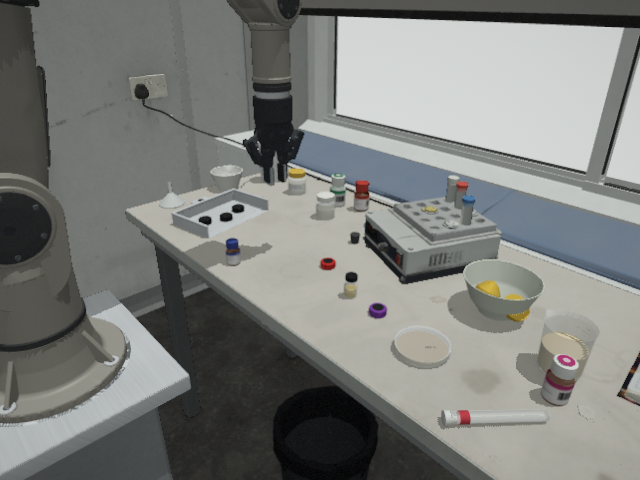

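View pics/top18.png

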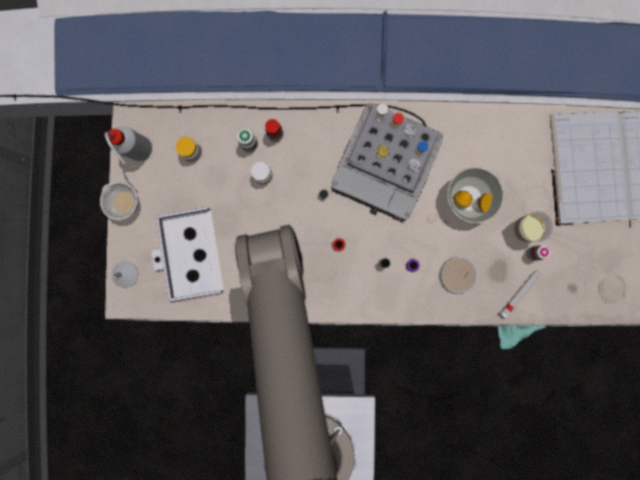

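The crop shows all three caps in the tray at (225,193), (275,301) and (239,404). The bystanders sit at the same pixels as at the start. Checking in tray coordinates.

Run:
```python
from h import *
d=np.load("top18.npz")
t=lambda u,v:(145+u/5,195+v/5)
m1=ray(d,t(325,70),.034);m2=ray(d,t(390,483),.034);m=(m1+m2)/2
x=(m1-m2)[:2];x/=np.linalg.norm(x);y=np.array([-x[1],x[0]])
for p in [(225,193),(275,301),(239,404)]:
    r=(ray(d,t(*p),.015)-m)[:2]; print("tray x %.3f y %.3f"%(r@x,r@y-.065))
a=cv2.imread("pics/scene0.png").astype(int);b=cv2.imread("pics/scene18.png").astype(int)
for n,(u,v) in dict(vial=(351,285),stopper=(355,238),petri=(422,347),jar=(326,205),bottle=(232,250)).items():
    print(n,abs(a-b)[v-18:v+18,u-18:u+18].max(2).mean().round(1))
from rig import ctrl
ctrl.sign_off()
```

```text
tray x 0.052 y -0.002
tray x -0.004 y -0.019
tray x -0.051 y 0.007
vial 1.0
stopper 1.1
petri 74.2
jar 0.9
bottle 19.3
the job is handed in; nothing more can be done
```

The petri dish difference is probably the arm, which covered part of it in the first picture. I'll check the bottle difference in the saved pictures.

Run:
```python
import cv2,numpy as np
a=cv2.imread("pics/scene0.png")[220:280,200:265];b=cv2.imread("pics/scene18.png")[220:280,200:265]
cv2.imwrite("pics/cmp.png",cv2.resize(np.hstack([a,b]),None,fx=6,fy=6))
```

```text
(no output)
```

View pics/cmp.png

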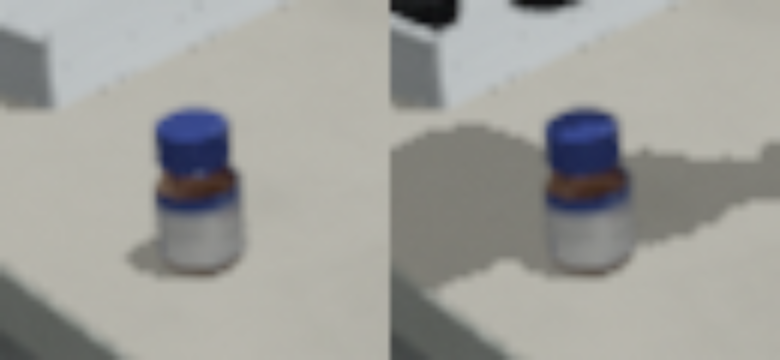

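All three black caps are in the tray and the job is handed in, after about 27 s of the 61 s allowed. I swept them in one at a time with the fingertips held about 23 mm apart as a cradle. Nothing was gripped or lifted, and the arm was clear of everything at hand-in.

**Caps:** from the last top view, the cap centres in the tray frame (x, y in m) are (0.052, -0.002), (-0.004, -0.019) and (-0.051, 0.007). All are well inside the x limits of ±0.1 and the y limits of -0.05 to 0.06. The wrist force readings at the end of each move stayed at about 1.5 N or less per axis; I had no reading of the force on a cap itself.

**Bystanders:** the before and after scene pictures match for the vial, the stopper and the jar.
- **Petri dish:** it gave a large picture difference (74). I put that down to the arm covering part of it in the first picture. By eye it is at the same place in both top views.
- **Bottle:** it gave a difference of 19. An enlarged comparison, made only after hand-in, shows it is the arm's shadow and the bottle has not moved.

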